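# Shut down and tidy the gel bench

## Robot

A 7-joint arm with a two-finger parallel gripper is mounted at the origin on the work surface. World frame = base frame: x ahead of the robot, y to its left, z up, the work surface at z = 0. Lengths are in m, angles in rad, forces in N, time in s.
With the tool pointing down it reaches from about 0.425 to 0.925 m from the base axis. Payload 6.8 kg.
Tool frame: the origin (TCP) lies at the very end of the fingers, on their centre line; the grasp point (between the pads) lies bot.grip_point_offset behind it (bot.grip_point_offset is the distance from the TCP to the grasp point, in m); z points along the fingers, y is the line along which they close (so a half turn about z gives the same grasp; the last joint's range is limited). The gripper opens to 85 mm and grips with 20 to 120 N. Pads are 22 mm wide; open, the fingers measure 114 mm over their backs; the gripper's body (76 mm by 85 mm) begins 54 mm behind the grasp point. The pads swing forward as they close: fully open they stand 13 mm farther back than shut.
Start: joints at [1.019, 0.477, 0.022, 1.555, -0.011, 1.109, -0.083], TCP at [0.29, -0.61, 0.231] pointing down, gripper open.
Joint ranges: [-2.96, 2.96], [-0.34, 2.1], [-1.41, 1.46], [0.24, 2.44], [-1.37, 4.51], [0.17, 1.92], [-2.96, 2.96]. Speed limits (rad/s): [2.39, 2.39, 3.14, 3.14, 3.14, 3.14, 3.14].

## Interface

Orientations are given as a unit quaternion [w, x, y, z].
In Python, from station import bot, imaging gives the robot as it stands. The module is installed in compiled form; this text tells all that it offers.
- The arm moves only by the tool carry_out, never from a script. Its argument "targets" is one flat list of numbers, 5 for each row, row after row: the closure in counts, from 0 (fully open) to 255 (shut), then the shift along the world's x, y, z in mm, then the turn about the world's z in degrees. A call has 1 to 20 rows; each row shifts and turns the commanded pose from where the row before left it; what a row does not reach is not made up. A row lasts 1/10 s, in which the tool goes at most 50 mm and 8.59 degrees, less where a joint would pass 70% of its speed; a pose out of reach is approached as far as the arm can. A call is refused whole if a number of a shift passes 50 or a number of a turn 8.59, either way. A call with a gripper value outside its range is refused whole. The fingers move at their own pace and stop on an object; "newtons" is the grip in N (left out, the last holds). Time passes only in rows, so rows that do not move let the fingers close. It gives the time, the measured TCP pose, the force, the opening and the grip force at its end, in the units of the state.
- bot.get_obs(): the state, without advancing time (a new reading comes with each control period).
- imaging.read_camera(name): name is "scene" or "top" or "wrist"; returns a dict with "frame" (384x512x3 uint8, red, green, blue), "fov_y" (degrees; the focal length in pixels is half the picture's height over the tangent of half this angle, whatever the lens; pixels are square), "cx", "cy" (the principal point, pixels), "pose" (4x4, takes a point from camera to world coordinates); the wrist camera has in their place "tool_from_camera" (4x4, takes a point from camera to tool coordinates, whose origin is the TCP and whose axes are the flange's). Camera axes: x right, y up, looking along -z (the intrinsics and any distortion apply to the point x, -y, -z); pixel columns grow to the right and rows downward; lengths in m; the calibration is good to about 2 mm. The wrist camera is an equidistant fisheye: a pixel r from the principal point sees the ray r / f radians off the axis. A picture is of the moment at which its call begins: read the wrist's pose just before it. There is no depth.
- bot.hand_in(): hands the job in; it is judged then, once.
The state is a dict: "t": time; "q": joint angles; "joint_vel": joint speeds; "joint_torque": joint torques, N m; "eef_pos": TCP position; "tool_rot": TCP orientation; "contact_force": force on the tool from outside, world axes, zero at the start; "torque": the same for the moment, N m; "gripper_width": opening from 0.0 (shut) to 1.0 (fully open); "grasp_force": force on a finger pad.
Only numpy, scipy, OpenCV 4.12 (cv2) and the standard library are available. Lean on these libraries where they do the work, as an engineer would, in place of code of your own. Each camera call takes 0.05 s, during which the arm holds its last target. There are 200 camera calls.

## Task

The gel run is over: on the power supply, press fully and let go, one key at a time, first the bar-shaped key, then the round one, then the square one, never pressing the cross-shaped key. Then lay every left-hand side clamp flat in the oblong tray and every right-hand one flat in the square tray, and stand each fallen bottle upright on the rubber mat, without knocking over the flask. When all of that is tidy, press the bar key again to sign off, and leave everything in place.

Things in the scene. Friction and masses are not known exactly. Their poses are not given: they have to be found in the camera images.
- key_bar_top (a point): Centre of the level top face of the bar key on the power supply: black spring key shaped as a bar 42 mm long (across the supply's front) and 18 mm wide. It stands 11 mm above its 48 x 50 mm bezel, face about 81 mm above the bench when released; pressed straight down. The keys' order in the row differs from start to start.
- key_bar (a joint): Travel of the bar key in m: 0 released, 0.006 fully down (pressed counts from 0.0045). It starts to move at about 1.5 N, needs about 5 N fully down, and springs back.
- key_round_top (a point): Centre of the level top face of the round key on the power supply: black spring key shaped as a disc 32 mm in diameter. It stands 11 mm above its 48 x 50 mm bezel, face about 81 mm above the bench when released; pressed straight down. The keys' order in the row differs from start to start.
- key_round (a joint): Travel of the round key in m: 0 released, 0.006 fully down (pressed counts from 0.0045). It starts to move at about 1.5 N, needs about 5 N fully down, and springs back.
- key_square_top (a point): Centre of the level top face of the square key on the power supply: black spring key shaped as a square 30 x 30 mm. It stands 11 mm above its 48 x 50 mm bezel, face about 81 mm above the bench when released; pressed straight down. The keys' order in the row differs from start to start.
- key_square (a joint): Travel of the square key in m: 0 released, 0.006 fully down (pressed counts from 0.0045). It starts to move at about 1.5 N, needs about 5 N fully down, and springs back.
- key_cross_top (a point): Centre of the level top face of the cross key on the power supply: black spring key shaped as a plus-shaped cross 36 mm across with 11 mm arms; the high-voltage key, not to be pressed. It stands 11 mm above its 48 x 50 mm bezel, face about 81 mm above the bench when released; pressed straight down. The keys' order in the row differs from start to start.
- key_cross (a joint): Travel of the cross key in m: 0 released, 0.006 fully down (pressed counts from 0.0045). It starts to move at about 1.5 N, needs about 5 N fully down, and springs back.
- clamp_left1_mid (a point): Left-hand black clamp (may be absent), 0.12 kg, on its L-shaped foot 8 mm thick. Point: middle of its upright grip rib (x 60, y 12 mm; top 50 mm up), 28 mm above the underside; z up. Foot: arm 24 mm wide, x -37 to +53; at its +x end a toe 24 mm wide to y = +44, with a screw head, top 16 mm up. From above, looking along the arm to the toe, the toe points left.
- clamp_right1_mid (a point): Right-hand black clamp (may be absent), 0.12 kg, on its L-shaped foot 8 mm thick. Point: middle of its upright grip rib (x 60, y 12 mm; top 50 mm up), 28 mm above the underside; z up. Foot: arm 24 mm wide, x -37 to +53; at its +x end a toe 24 mm wide to y = -44, with a screw head, top 16 mm up. From above, looking along the arm to the toe, the toe points right.
- clamp_left2_mid (a point): Left-hand black clamp (may be absent), 0.12 kg, on its L-shaped foot 8 mm thick. Point: middle of its upright grip rib (x 60, y 12 mm; top 50 mm up), 28 mm above the underside; z up. Foot: arm 24 mm wide, x -37 to +53; at its +x end a toe 24 mm wide to y = +44, with a screw head, top 16 mm up. From above, looking along the arm to the toe, the toe points left.
- clamp_right2_mid (a point): Right-hand black clamp (may be absent), 0.12 kg, on its L-shaped foot 8 mm thick. Point: middle of its upright grip rib (x 60, y 12 mm; top 50 mm up), 28 mm above the underside; z up. Foot: arm 24 mm wide, x -37 to +53; at its +x end a toe 24 mm wide to y = -44, with a screw head, top 16 mm up. From above, looking along the arm to the toe, the toe points right.
- supply_top (a point): Centre of the top of the power supply: fixed grey box, 220 mm along x, 260 mm along y, top 64 mm above the bench. Its four keys stand in one row along y, 58 mm apart, near its front edge (robot's side), 70 mm in front of this point.
- tray_oblong_in (a point): Centre of the inner floor of the oblong steel tray, for left-hand clamps: fixed, outside 230 mm along x and 145 mm along y, walls 4 mm thick and 35 mm high over the bench, floor about 4 mm above the bench. It and the square tray change places from start to start.
- tray_square_in (a point): Centre of the inner floor of the square steel tray, for right-hand clamps: fixed, outside 200 x 200 mm, walls 4 mm thick and 35 mm high over the bench, floor about 4 mm above the bench.
- mat_top (a point): Centre of the top of the dark rubber spill mat, fixed flat on the bench: 250 mm along x, 220 mm along y, 3 mm thick.
- bottle1_mid (a point): White rigid square bottle (may be absent), about 0.25 kg: 130 mm long, body 50 x 50 mm for the lowest 92 mm, shoulder, then a round grey cap 36 mm across, 26 mm long. Point: on its axis, 65 mm from base and cap end; z runs from base to cap. At the start it lies on the mat on a flat side, its axis roughly sideways (along world y), the point 28 mm above the bench.
- bottle2_mid (a point): White rigid square bottle (may be absent), about 0.25 kg: 130 mm long, body 50 x 50 mm for the lowest 92 mm, shoulder, then a round grey cap 36 mm across, 26 mm long. Point: on its axis, 65 mm from base and cap end; z runs from base to cap. At the start it lies on the mat on a flat side, its axis roughly sideways (along world y), the point 28 mm above the bench.
- flask_center (a point): A conical glass flask standing on the bench as a bystander, 72 mm across at the base and 105 mm tall; the point is half-way up, z along its axis.
Not all that is in view belongs to the job. What is shaped like the part that bears bottle2_mid but green is not meant.

How it is judged:
By the outcome, as a careful person would: the job done as asked, in the order asked, and still so for the second after the job is handed in, with the robot touching nothing.
Of clamp_left1, clamp_right1, clamp_left2, clamp_right2 only 3 to 4 are there at a start; the rules pass over those that are not, and their reading is None.
Of bottle1, bottle2 only 1 to 2 are there at a start; the rules pass over those that are not, and their reading is None.
At some moment in a run one of clamp_left1, clamp_right1, clamp_left2, clamp_right2, bottle1, bottle2 may be knocked a few centimetres aside while the robot is not near it.
It also fails if it takes over 210 s, if anything falls off the work surface, if the arm or the gripper's body presses on something with over 40 N, if the wrist force passes 120 N, or if a joint passes its speed limit or range.

## Working session

There is one attempt and no reset: what is moved stays moved. The work goes in short steps, Python scripts to look and compute and a tool call to move; the robot and the scene stay as the last step left them, time stands still between calls to the robot, and variables do not carry over. Pictures are saved under pics/ and viewed, at most 14 in all, crops included, and the job is handed in when it is done.

Besides the shell and the picture viewer there is one more tool, called after "Call:" as name(argument=value, ...), one argument or row to a line, values as JSON. carry_out: Moves the arm, as the interface text tells. Its arguments: {"type":"object","properties":{"targets":{"type":"array","items":{"type":"number"}},"newtons":{"type":"number"}},"required":["targets"]}

```bash
mkdir -p pics; cat > h.py <<'E'
import numpy as np, cv2
from station import bot, imaging
def cam(n):
    return imaging.read_camera(n)
def ray(c,u,v):
    f=192/np.tan(np.radians(c['fov_y'])/2)
    d=np.array([(u-c['cx'])/f,-(v-c['cy'])/f,-1.0])
    P=np.array(c['pose']); return P[:3,3],P[:3,:3]@d
def onz(c,u,v,z):
    o,d=ray(c,u,v); return o+d*(z-o[2])/d[2]
def proj(c,p):
    f=192/np.tan(np.radians(c['fov_y'])/2)
    P=np.array(c['pose']); q=P[:3,:3].T@(np.array(p)-P[:3,3])
    return c['cx']+f*q[0]/-q[2], c['cy']-f*q[1]/-q[2]
def save(n,im,s=1):
    if s!=1: im=cv2.resize(im,None,fx=s,fy=s,interpolation=cv2.INTER_CUBIC)
    cv2.imwrite('pics/'+n+'.png',im[:,:,::-1])
E
python3 - <<'E'
from h import *
for n in('top','scene'):
    c=cam(n); save(n+'0',c['frame'],1.5); np.save(n+'0.npy',c['frame'])
    print({k:v for k,v in c.items() if k!='frame'})
o=bot.get_obs(); print(o, bot.grip_point_offset)
E
```

```text
{'fov_y': 42.96828958446354, 'cx': 248.92515333682368, 'cy': 191.5030871618046, 'pose': array([[ 0.00782248,  0.99877008, -0.04896047,  0.39337491],
       [-0.99996   ,  0.00802536,  0.00394854,  0.00618267],
       [ 0.00433661,  0.04892762,  0.99879291,  1.47744677],
       [ 0.        ,  0.        ,  0.        ,  1.        ]])}
{'fov_y': 52.59891898826312, 'cx': 255.81727976047154, 'cy': 188.34582101241523, 'pose': array([[ 0.88119271, -0.34275476,  0.32560495,  0.84856776],
       [ 0.47266251,  0.65253494, -0.59227384, -0.6703349 ],
       [-0.00946393,  0.67580864,  0.73701636,  0.91391677],
       [ 0.        ,  0.        ,  0.        ,  1.        ]])}
{'t': 0.1, 'q': array([ 1.01887136,  0.47775755,  0.0223378 ,  1.55638574, -0.0115006 ,
        1.10931585, -0.08306478]), 'joint_vel': array([ 0.00072013, -0.00127437,  0.00059472, -0.0022897 , -0.00095526,
        0.00096786, -0.00044803]), 'joint_torque': array([ 3.73275354e-03, -5.97765362e+01,  1.61326557e+00, -2.81957674e+01,
        1.27972942e-02,  4.98284149e-03, -1.82200887e-05]), 'eef_pos': array([ 0.28959285, -0.6091014 ,  0.23038196]), 'tool_rot': array([-8.31814446e-04,  9.75471449e-01,  2.20124275e-01, -2.52125496e-04]), 'contact_force': array([-0.17280019, -0.44301711, -1.0192593 ]), 'torque': array([ 0.02685612, -0.01030208, -0.06213819]), 'grasp_force': 0.0, 'gripper_width': 1.0029751119382306} 0.0187
```

View pics/top0.png

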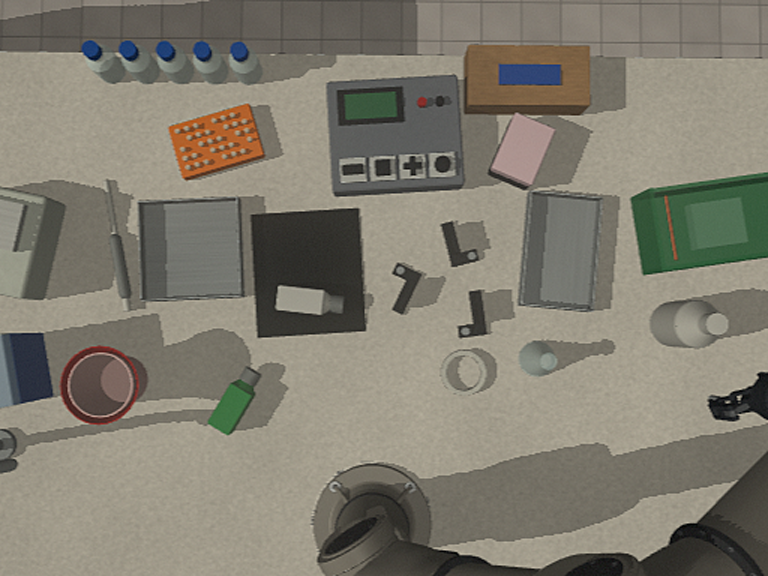

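View pics/scene0.png

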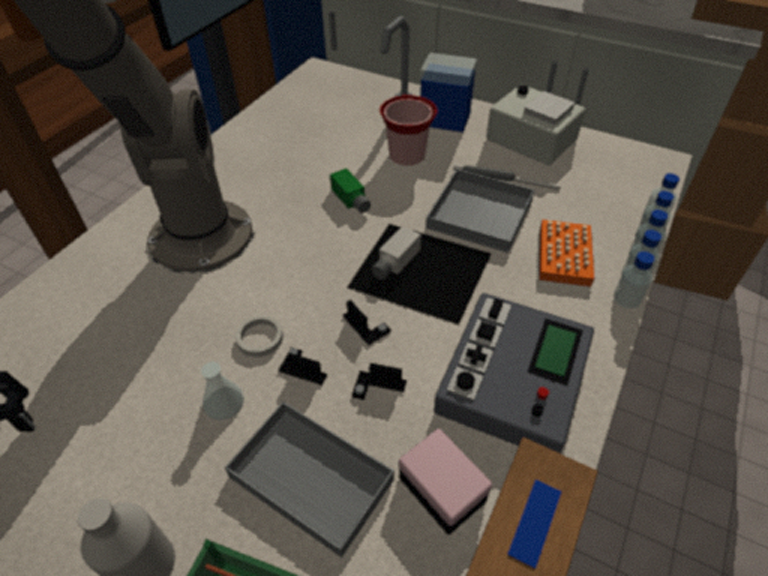

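The top view shows these things (1.5x pixels):
- **Keys, left to right:** bar (353,169), square (383,168), cross (412,166), round (442,165).
- **Black clamps:** (460,243), (405,288) and (473,315).
- **Bottles:** a white one on the mat at (308,300). The green look-alike at (233,400) is not meant.
- **Trays:** square at (190,248), oblong at (562,250).
- **Flask:** (540,358).

I'll check the choice in one close crop.

```bash
python3 - <<'E'
from h import *
t=np.load('top0.npy'); s=np.load('scene0.npy')
a=cv2.resize(t[130:240,250:350],None,fx=4,fy=4,interpolation=cv2.INTER_CUBIC)
b=cv2.resize(t[95:130,215:315],None,fx=4,fy=4,interpolation=cv2.INTER_CUBIC)
save('crop1',np.vstack([a,b]))
c=cam('top')
for n,p,z in [('bar',(353,169),.081),('sq',(383,168),.081),('cross',(412,166),.081),('round',(442,165),.081),('mat',(308,273),.003),('sqtray',(190,248),.02),('obl',(562,250),.02),('flask',(537,360),0)]:
    print(n,onz(c,p[0]/1.5,p[1]/1.5,z).round(4))
g=cv2.cvtColor(t,cv2.COLOR_RGB2GRAY)
m=(g<45).astype(np.uint8); sub=np.zeros_like(m); sub[130:240,250:345]=m[130:240,250:345]
n,l,st,ce=cv2.connectedComponentsWithStats(sub)
for i in range(1,n):
    if st[i,4]>30: print(st[i],ce[i].round(1))
w=((t.min(2)>150)).astype(np.uint8); sub=np.zeros_like(w); sub[185:215,175:235]=w[185:215,175:235]
cs,_=cv2.findContours(sub,0,2); k=max(cs,key=cv2.contourArea); r=cv2.minAreaRect(k); print('bottle',r,[onz(c,*p,.05).round(3) for p in cv2.boxPoints(r)])
# keys: dark blobs
sub=g[95:130,215:315]
n,l,st,ce=cv2.connectedComponentsWithStats((sub<50).astype(np.uint8))
for i in range(1,n):
    if st[i,4]>20: print('key',st[i],onz(c,ce[i][0]+215,ce[i][1]+95,.081).round(4))
E
```

```text
bar [0.6895 0.0417 0.081 ]
sq [ 0.692  -0.0161  0.081 ]
cross [ 0.6963 -0.0719  0.081 ]
round [ 0.6988 -0.1297  0.081 ]
mat [0.4934 0.1326 0.003 ]
sqtray [0.5404 0.3673 0.02  ]
obl [ 0.5425 -0.3765  0.02  ]
flask [ 0.3218 -0.3303  0.    ]
bottle ((187.34999084472656, 191.0500030517578), (0.9486832022666931, 3.1622774600982666), 71.56504821777344) [array([0.463, 0.186, 0.05 ]), array([0.466, 0.177, 0.05 ]), array([0.463, 0.176, 0.05 ]), array([0.46 , 0.185, 0.05 ])]
key [55  9 11 13 53] [ 0.6972 -0.0729  0.081 ]
key [75  9 10 11 59] [ 0.7033 -0.1292  0.081 ]
key [36 11  9 11 60] [ 0.6944 -0.0154  0.081 ]
key [14 15 13  7 41] [0.6899 0.0427 0.081 ]
```

View pics/crop1.png

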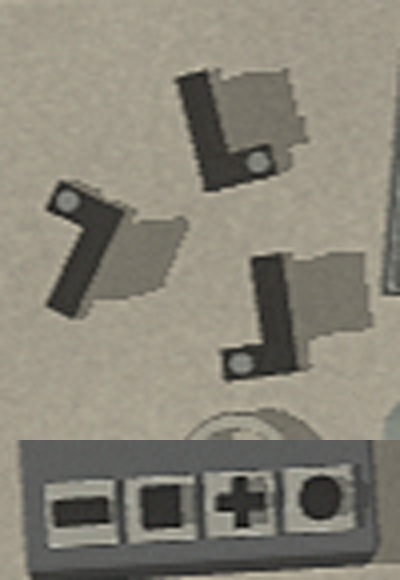

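The crop settles handedness, looking along each arm to its toe. The clamps at crop (200,130) and (85,250) are left-handed, and the one at (275,320) is right-handed. The key order is confirmed as bar, square, cross, round. I'll start moving, fingers shut, towards the bar key.

Call:
carry_out(
  targets=[255, 20, 32, 0, -1.3, 255, 20, 32, 0, -1.3, 255, 20, 32, 0, -1.3, 255, 20, 32, 0, -1.3, 255, 20, 32, 0, -1.3, 255, 20, 32, 0, -1.3, 255, 20, 32, 0, -1.3, 255, 20, 32, 0, -1.3, 255, 20, 32, 0, -1.3, 255, 20, 32, 0, -1.3, 255, 20, 32, 0, -1.3, 255, 20, 32, 0, -1.3, 255, 20, 32, 0, -1.3, 255, 20, 32, 0, -1.3, 255, 20, 32, 0, -1.3, 255, 20, 32, 0, -1.3, 255, 20, 32, 0, -1.3, 255, 20, 32, 0, -1.3, 255, 20, 32, 0, -1.3, 255, 20, 32, 0, -1.3],
)

```text
t: 2.15
eef_pos: [0.6903, 0.0316, 0.2309]
tool_rot: [0.0, 1.0, -0.006, -0.0]
contact_force: [0.5, -0.3, 0.1]
gripper_width: -0.001
grasp_force: 0.0
```

Call:
carry_out(
  targets=[255, 0, 11, -45, 0, 255, 0, 0, -45, 0, 255, 0, 0, -45, 0, 255, 0, 0, -10, 0, 255, 0, 0, -4, 0, 255, 0, 0, -4, 0, 255, 0, 0, -2, 0, 255, 0, 0, 0, 0],
)

```text
t: 2.95
eef_pos: [0.6914, 0.0414, 0.0785]
tool_rot: [-0.0, 1.0, -0.005, 0.002]
contact_force: [-0.1, -1.3, 2.0]
gripper_width: 0.002
grasp_force: 1.4
```

Call:
carry_out(
  targets=[255, 0, 0, -3, 0, 255, 0, 0, -2, 0, 255, 0, 0, 0, 0, 255, 0, 0, 0, 0],
)

```text
t: 3.35
eef_pos: [0.6915, 0.0414, 0.0749]
tool_rot: [-0.0, 1.0, -0.005, 0.002]
contact_force: [-5.2, -0.9, 17.9]
gripper_width: 0.003
grasp_force: 9.2
```

Call:
carry_out(
  targets=[255, 0, 0, 20, 0, 255, 0, 0, 20, 0, 255, 2, -43, 0, 0, 255, 3, -43, 0, 0, 255, 2, -43, 0, 0, 255, 2, -42, 0, 0, 255, 0, 0, 0, 0, 255, 0, 0, -25, 0, 255, 0, 0, -5, 0, 255, 0, 0, -3, 0, 255, 0, 0, -3, 0, 255, 0, 0, -2, 0, 255, 0, 0, -2, 0, 255, 0, 0, 0, 0],
)

```text
t: 4.75
eef_pos: [0.6989, -0.1294, 0.0749]
tool_rot: [0.0, 1.0, -0.005, 0.0]
contact_force: [-10.5, 1.4, 19.7]
gripper_width: 0.001
grasp_force: 10.3
```

Round key is fully down. Next, over the cross key to the square key.

Call:
carry_out(
  targets=[255, 0, 0, 20, 0, 255, 0, 0, 20, 0, 255, -2, 38, 0, 0, 255, -2, 38, 0, 0, 255, -2, 38, 0, 0, 255, 0, 0, 0, 0, 255, 0, 0, -25, 0, 255, 0, 0, -5, 0, 255, 0, 0, -3, 0, 255, 0, 0, -3, 0, 255, 0, 0, -2, 0, 255, 0, 0, -2, 0, 255, 0, 0, 0, 0],
)

```text
t: 6.05
eef_pos: [0.6931, -0.0156, 0.0749]
tool_rot: [-0.0, 1.0, -0.005, 0.0]
contact_force: [-10.7, 0.6, 21.7]
gripper_width: -0.001
grasp_force: 10.6
```

Call:
carry_out(
  targets=[0, 0, 0, 40, 0, 0, 0, 0, 45, 0, 0, -20, -10, 45, 0, 0, -40, -20, 40, 0, 0, -40, -20, 20, 0, 0, -40, -25, 0, 0, 0, -40, -25, 0, 0, 0, 0, 0, 0, 0, 0, 0, 0, 0, 0],
)

```text
t: 6.95
eef_pos: [0.5194, -0.1135, 0.2554]
tool_rot: [0.0, 1.0, -0.006, 0.001]
contact_force: [0.5, 1.2, -0.0]
gripper_width: 0.999
grasp_force: 0.0
```

```bash
cat >> h.py <<'E'
from scipy.spatial.transform import Rotation as R
def wcam():
    o=bot.get_obs(); c=cam('wrist'); q=o['tool_rot']
    T=np.eye(4); T[:3,:3]=R.from_quat([q[1],q[2],q[3],q[0]]).as_matrix(); T[:3,3]=o['eef_pos']
    c['P']=T@np.array(c['tool_from_camera']); return c
def wonz(c,u,v,z):
    f=192/np.tan(np.radians(c['fov_y'])/2)
    x,y=u-c['cx'],v-c['cy']; r=np.hypot(x,y)+1e-9; th=r/f
    d=np.array([x/r*np.sin(th),-y/r*np.sin(th),-np.cos(th)])
    d=c['P'][:3,:3]@d; o=c['P'][:3,3]; return o+d*(z-o[2])/d[2]
def wproj(c,p):
    f=192/np.tan(np.radians(c['fov_y'])/2)
    P=c['P']; q=P[:3,:3].T@(np.array(p)-P[:3,3]); h=np.hypot(q[0],q[1]); th=np.arctan2(h,-q[2])
    return c['cx']+f*th*q[0]/h, c['cy']-f*th*q[1]/h
def wflat(c,x0,x1,y0,y1,z,s=1000):
    # rectify wrist view onto plane z: column = (y1-y)*s, row=(x1-x)*s
    f=192/np.tan(np.radians(c['fov_y'])/2)
    H,W=int((x1-x0)*s),int((y1-y0)*s)
    X,Y=np.meshgrid(x1-np.arange(H)/s,y1-np.arange(W)/s,indexing='ij')
    p=np.stack([X,Y,np.full_like(X,z)],-1)-c['P'][:3,3]; q=p@c['P'][:3,:3]
    h=np.hypot(q[...,0],q[...,1])+1e-9; th=np.arctan2(h,-q[...,2])
    return cv2.remap(c['frame'],(c['cx']+f*th*q[...,0]/h).astype(np.float32),(c['cy']-f*th*q[...,1]/h).astype(np.float32),cv2.INTER_LINEAR)
E
python3 - <<'E'
from h import *
c=wcam(); save('w1',c['frame'],1.5)
print(bot.get_obs()['eef_pos'],bot.get_obs()['q'],c['fov_y'],c['P'].round(3))
r=wflat(c,.35,.65,-.3,.05,.05,2000); save('w1f',r)
import pickle; pickle.dump(c,open('w1.pkl','wb'))
E
```

```text
[ 0.52037548 -0.11243731  0.25525748] [ 0.20455594  0.22369053 -0.12742234  1.86282928  0.03240224  1.05473985
 -1.51715719] 65.70646984690485 [[-0.012  0.945  0.325  0.603]
 [-1.    -0.012 -0.004 -0.115]
 [-0.    -0.325  0.946  0.399]
 [ 0.     0.     0.     1.   ]]
```

View pics/w1f.png

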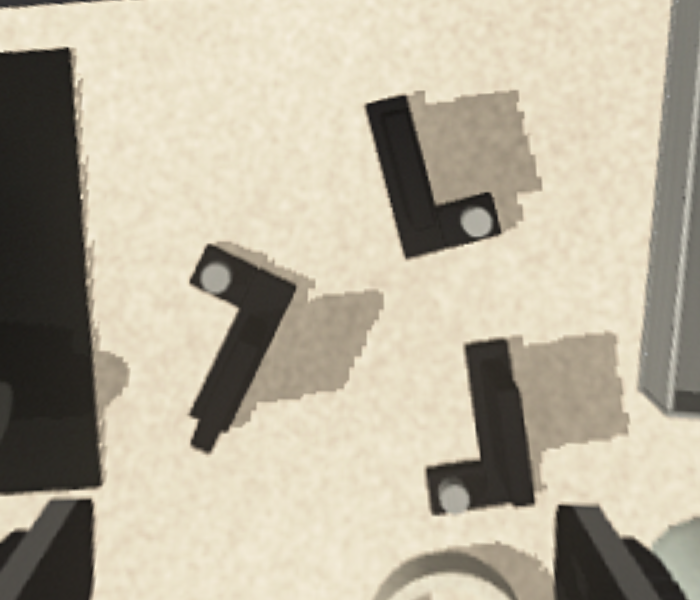

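The rectified wrist view (z = 50 mm plane, 0.5 mm/px) puts the rib centres here:
- **Clamp A (left):** px (409,168), x 0.566, y -0.154, rib at +13.5°.
- **Clamp B (left):** px (228,393), x 0.4535, y -0.064, rib at -23.5°.
- **Clamp C (right):** px (515,441), x 0.4295, y -0.2075, rib at +8.5°.

I'll grasp A first.

Call:
carry_out(
  targets=[0, 23, -21, -10, 7, 0, 23, -21, -40, 7, 0, 0, 0, -45, 0, 0, 0, 0, -45, 0, 0, 0, 0, -40, 0, 0, 0, 0, -35, 0, 0, 0, 0, -15, 0, 0, 0, 0, -7, 0, 0, 0, 0, 0, 0, 255, 0, 0, 0, 0, 255, 0, 0, 0, 0, 255, 0, 0, 0, 0, 255, 0, 0, 0, 0, 255, 0, 0, 0, 0, 255, 0, 0, 0, 0],
  newtons=50,
)

```text
t: 8.5
eef_pos: [0.5655, -0.1541, 0.0184]
tool_rot: [0.0, 0.993, 0.117, 0.0]
contact_force: [-1.1, 0.3, 3.3]
gripper_width: 0.133
grasp_force: 51.2
```

```bash
python3 - <<'E'
from h import *
c=cam('top')
for n,p in dict(obl=[(528,192),(603,195),(595,310),(519,305)],sq=[(139,200),(240,197),(242,298),(141,301)],mat=[(251,215),(358,208),(366,330),(257,337)]).items():
    q=np.array([onz(c,a/1.5,b/1.5,.003 if n=='mat' else .035) for a,b in p]); print(n,q.round(3)[:,:2].tolist(),q.mean(0).round(4))
    e=q[1]-q[2]; print(np.degrees(np.arctan2(e[1],e[0])))
    e=q[0]-q[3]; print(np.degrees(np.arctan2(e[1],e[0])))
w=wcam(); save('w2',w['frame'],1.2)
E
```

```text
obl [[0.656, -0.305], [0.651, -0.455], [0.423, -0.437], [0.431, -0.287]] [ 0.5404 -0.3711  0.035 ]
-4.3828067256447065
-4.663808510243959
sq [[0.634, 0.466], [0.641, 0.267], [0.441, 0.259], [0.433, 0.458]] [0.5372 0.3625 0.035 ]
2.0839040056329647
2.4691827299132587
mat [[0.61, 0.249], [0.626, 0.033], [0.379, 0.015], [0.364, 0.233]] [0.4949 0.1326 0.003 ]
4.234186430275146
3.7121611167574864
```

View pics/w2.png

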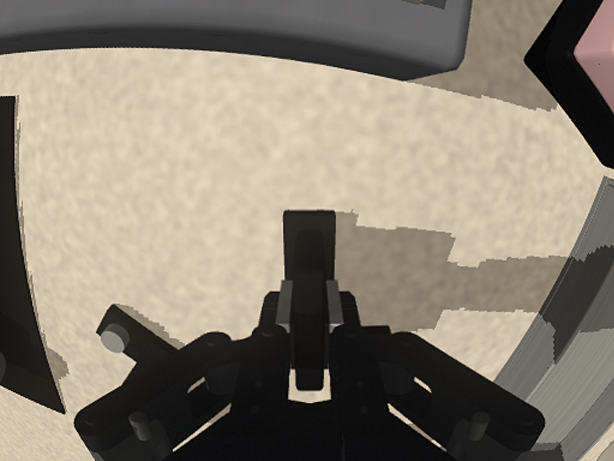

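Clamp A is held. Next I carry it to the +x half of the oblong tray.

Call:
carry_out(
  targets=[255, 0, 0, 30, 0, 255, 0, 0, 45, 0, 255, 0, 0, 15, 0, 255, 7, -41, 0, -3.6, 255, 7, -41, 0, -3.6, 255, 7, -41, 0, -3.6, 255, 8, -41, 0, -3.6, 255, 8, -42, 0, -3.6, 255, 0, 0, 0, 0, 255, 0, 0, 0, 0],
)

```text
t: 9.6
eef_pos: [0.6012, -0.3609, 0.1067]
tool_rot: [-0.0, 0.999, -0.041, -0.001]
contact_force: [0.4, 0.5, -1.6]
gripper_width: 0.129
grasp_force: 50.5
```

```bash
python3 - <<'E'
from h import *
c=wcam(); r=wflat(c,.40,.68,-.48,-.26,.035,2000); save('w3f',r)
E
```

```text
(no output)
```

View pics/w3f.png

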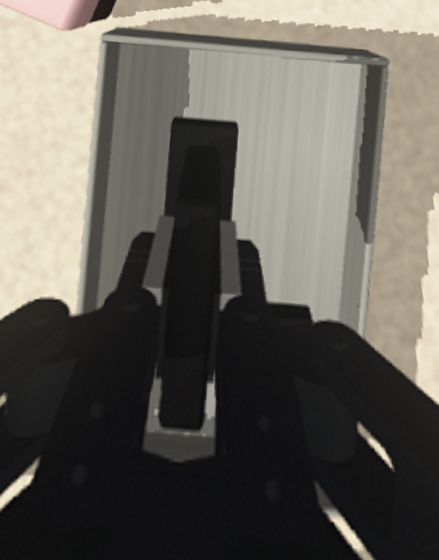

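Call:
carry_out(
  targets=[255, 0, 0, -40, 0, 255, 0, 0, -28, 0, 255, 0, 0, -10, 0, 255, 0, 0, -4, 0, 255, 0, 0, -2, 0, 255, 0, 0, 0, 0, 180, 0, 0, 0, 0, 180, 0, 0, 0, 0, 180, 0, 0, 0, 0],
)

```text
t: 10.55
eef_pos: [0.6027, -0.3603, 0.0248]
tool_rot: [0.0, 0.999, -0.04, 0.001]
contact_force: [0.8, 0.1, -0.0]
gripper_width: 0.295
grasp_force: 0.0
```

Call:
carry_out(
  targets=[180, 0, 0, 40, 0, 180, 0, 0, 45, 0, 0, -20, 20, 45, 0, 0, -26, 40, 45, 0, 0, -26, 40, 45, 0, 0, -26, 40, 5, 0, 0, -26, 40, 0, 0, 0, -29, 40, 0, 0, 0, 0, 0, 0, 0, 0, 0, 0, 0, 0],
)

```text
t: 11.55
eef_pos: [0.4627, -0.1596, 0.2257]
tool_rot: [0.0, 0.999, -0.039, 0.001]
contact_force: [1.2, -1.3, 0.5]
gripper_width: 1.002
grasp_force: 0.0
```

```bash
python3 - <<'E'
from h import *
print(bot.get_obs()['eef_pos'])
c=wcam(); a=wflat(c,.38,.62,-.27,.0,.05,1500); b=cam('top'); np.save('top1.npy',b['frame'])
t=b['frame'][120:250,80:420]
t=cv2.resize(t,None,fx=1.5,fy=1.5)
o=np.zeros((a.shape[0]+t.shape[0],max(a.shape[1],t.shape[1]),3),np.uint8); o[:a.shape[0],:a.shape[1]]=a; o[a.shape[0]:,:t.shape[1]]=t
save('w4',o); print(a.shape)
E
```

```text
[ 0.46269757 -0.15957786  0.22569041]
(360, 405, 3)
```

View pics/w4.png

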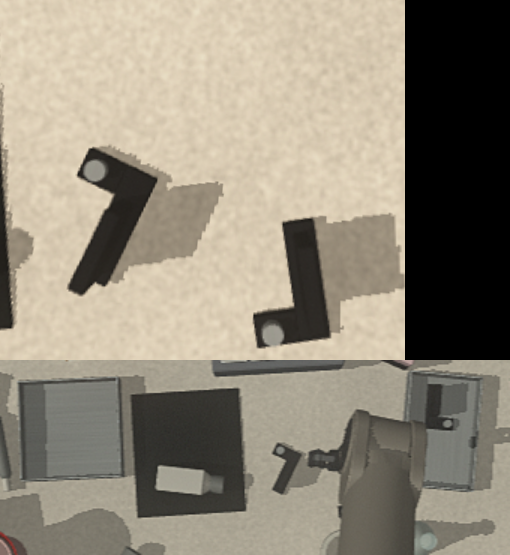

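The view shows B with rib centre px (96,248), so x 0.4545, y -0.064, about -25°, and C unmoved. Clamp A lies in the oblong tray, visible in the lower strip. B is next.

Call:
carry_out(
  targets=[0, -2, 24, 0, -7, 0, -2, 24, -10, -7, 0, -2, 24, -25, -6.5, 0, -2, 24, -35, 0, 0, 0, 0, -40, 0, 0, 0, 0, -40, 0, 0, 0, 0, -38, 0, 0, 0, 0, -15, 0, 0, 0, 0, -5, 0, 0, 0, 0, 0, 0, 255, 0, 0, 0, 0, 255, 0, 0, 0, 0, 255, 0, 0, 0, 0, 255, 0, 0, 0, 0, 255, 0, 0, 0, 0, 255, 0, 0, 0, 0],
)

```text
t: 13.25
eef_pos: [0.4551, -0.0641, 0.0173]
tool_rot: [-0.0, 0.976, -0.217, 0.0]
contact_force: [0.1, -0.1, 5.1]
gripper_width: 0.135
grasp_force: 50.9
```

Call:
carry_out(
  targets=[255, 0, 0, 30, 0, 255, 0, 0, 45, 0, 255, 0, 0, 25, 0, 255, 3, -36, 0, 2.5, 255, 3, -36, 0, 2.5, 255, 3, -36, 0, 2.5, 255, 3, -36, 0, 2.5, 255, 3, -35, 0, 2.5, 255, 3, -35, 0, 2.5, 255, 3, -35, 0, 2.5, 255, 2, -35, 0, 1.5, 255, 2, -35, 0, 1.5, 255, 0, 0, 0, 0, 255, 0, 0, 0, 0],
)

```text
t: 14.65
eef_pos: [0.479, -0.3836, 0.1162]
tool_rot: [-0.0, 0.999, -0.041, -0.001]
contact_force: [-0.2, 0.9, -1.9]
gripper_width: 0.135
grasp_force: 50.1
```

Call:
carry_out(
  targets=[255, 0, 0, -40, 0, 255, 0, 0, -38, 0, 255, 0, 0, -10, 0, 255, 0, 0, -5, 0, 255, 0, 0, -1.5, 0, 255, 0, 0, 0, 0, 180, 0, 0, 0, 0, 180, 0, 0, 0, 0, 180, 0, 0, 0, 0],
)

```text
t: 15.55
eef_pos: [0.4803, -0.3835, 0.0233]
tool_rot: [0.0, 0.999, -0.04, 0.001]
contact_force: [0.6, -0.1, -0.7]
gripper_width: 0.297
grasp_force: 0.0
```

```bash
python3 - <<'E'
from h import *
print(bot.get_obs()['eef_pos'],bot.get_obs()['contact_force'])
E
```

```text
[ 0.48027295 -0.38349004  0.02326199] [ 0.63646696 -0.10639818 -0.68875142]
```

Call:
carry_out(
  targets=[180, 0, 0, 40, 0, 180, 0, 0, 45, 0, 0, 0, 0, 45, 0, 0, 0, 0, 35, 0, 0, -10, 36, 0, 3, 0, -10, 35, 0, 3, 0, -10, 35, 0, 3, 0, -10, 35, 0, 3, 0, -10, 35, 0, 0, 0, 0, 0, 0, 0, 0, 0, 0, 0, 0],
)

```text
t: 16.65
eef_pos: [0.43, -0.2069, 0.188]
tool_rot: [0.0, 0.998, 0.065, 0.0]
contact_force: [0.0, -0.5, 0.6]
gripper_width: 0.999
grasp_force: 0.0
```

```bash
python3 - <<'E'
from h import *
print(bot.get_obs()['eef_pos'])
c=wcam(); a=wflat(c,.38,.65,-.46,-.10,.05,1500); save('w5',a)
E
```

```text
[ 0.43001901 -0.20693633  0.1879912 ]
```

View pics/w5.png

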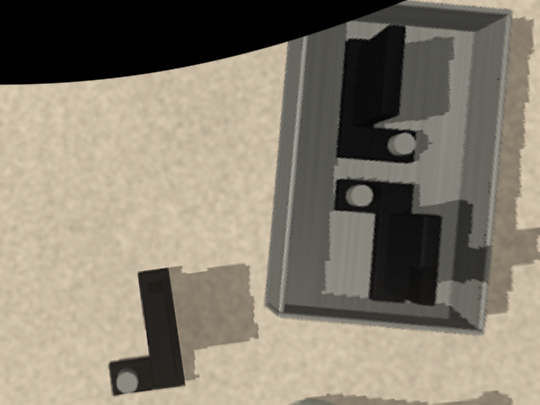

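Both left clamps lie flat in the oblong tray. C is under the gripper at px (161,331), as expected.

Call:
carry_out(
  targets=[0, 0, 0, -40, 0, 0, 0, 0, -45, 0, 0, 0, 0, -45, 0, 0, 0, 0, -25, 0, 0, 0, 0, -12, 0, 0, 0, 0, -3, 0, 0, 0, 0, 0, 0, 255, 0, 0, 0, 0, 255, 0, 0, 0, 0, 255, 0, 0, 0, 0, 255, 0, 0, 0, 0, 255, 0, 0, 0, 0, 255, 0, 0, 0, 0],
)

```text
t: 18.0
eef_pos: [0.43, -0.2073, 0.0178]
tool_rot: [0.0, 0.998, 0.065, 0.0]
contact_force: [-0.7, -0.2, 5.4]
gripper_width: 0.134
grasp_force: 49.1
```

Call:
carry_out(
  targets=[255, 0, 0, 35, 0, 255, 0, 0, 45, 0, 255, 0, 0, 40, 0, 255, 8, 37, 0, -1, 255, 8, 37, 0, -1, 255, 8, 37, 0, -1, 255, 8, 37, 0, -1, 255, 8, 37, 0, -1, 255, 8, 37, 0, 0, 255, 8, 37, 0, 0, 255, 8, 37, 0, 0, 255, 8, 37, 0, 0, 255, 8, 37, 0, 0, 255, 8, 37, 0, 0, 255, 7, 37, 0, 0, 255, 7, 37, 0, 0, 255, 7, 37, 0, 0, 255, 7, 36, 0, 0, 255, 0, 0, 0, 0],
)

```text
t: 19.9
eef_pos: [0.5443, 0.3537, 0.1372]
tool_rot: [-0.002, 1.0, 0.024, -0.0]
contact_force: [-0.8, 0.9, -0.6]
gripper_width: 0.131
grasp_force: 49.1
```

Call:
carry_out(
  targets=[255, 0, -5, -40, 0, 255, 0, 0, -45, 0, 255, 0, 0, -20, 0, 255, 0, 0, -6, 0, 255, 0, 0, -3, 0, 255, 0, 0, 0, 0],
)

```text
t: 20.5
eef_pos: [0.5464, 0.3422, 0.0243]
tool_rot: [-0.0, 1.0, 0.021, 0.001]
contact_force: [-0.1, -0.2, -1.4]
gripper_width: 0.131
grasp_force: 49.1
```

Release, rise, and look at the tray and the mat.

Call:
carry_out(
  targets=[255, 0, 0, -2, 0, 255, 0, 0, 0, 0, 180, 0, 0, 0, 0, 180, 0, 0, 0, 0, 180, 0, 0, 0, 0, 180, 0, 0, 40, 0, 180, 0, 0, 45, 0, 0, 0, 0, 45, 0, 0, -10, -35, 45, 0, 0, -20, -40, 40, 0, 0, -20, -40, 0, 0, 0, -20, -40, 0, 0, 0, 0, 0, 0, 0, 0, 0, 0, 0, 0],
)

```text
t: 21.9
eef_pos: [0.4806, 0.1975, 0.2242]
tool_rot: [0.0, 1.0, 0.02, 0.001]
contact_force: [-0.9, 0.7, 0.3]
gripper_width: 1.004
grasp_force: 0.0
```

```bash
python3 - <<'E'
from h import *
print(bot.get_obs()['eef_pos'],bot.get_obs()['q'].round(2))
c=wcam(); a=wflat(c,.35,.67,.0,.47,.053,1500); save('w6',a)
m=(a.min(2)>130).astype(np.uint8); 
m[:, :250]=0
cs,_=cv2.findContours(m,0,2)
for k in cs:
    if cv2.contourArea(k)>1500:
        r=cv2.minAreaRect(k); print(r)
E
```

```text
[0.48057449 0.19753164 0.22415422] [-0.19  0.26 -0.38  1.91  0.11  0.99 -2.15]
((644.0, 10.5), (21.0, 120.0), 90.0)
((476.9999694824219, 239.49996948242188), (453.99993896484375, 478.99993896484375), 0.0)
```

View pics/w6.png

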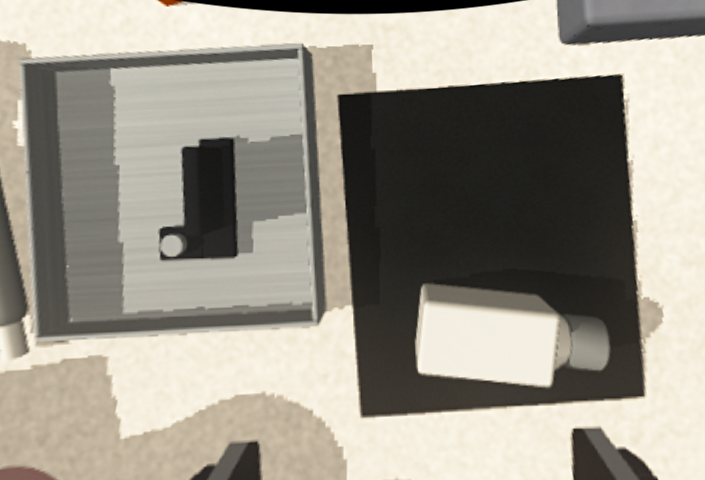

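Clamp C lies flat in the square tray. The bottle's body is at px (416-557, 284-386) with the cap to the right. Its axis base is at (0.4456, 0.1905), pointing 5° off -y, and the cap centre is near y 0.07.

The tool can't tilt, so I'll grip the cap lightly across its axis and swing it in an arc about the base edge.

Call:
carry_out(
  targets=[0, -5, -13, 0, 8.3, 0, -5, -13, 0, 8.3, 0, -5, -13, 0, 8.3, 0, -5, -13, 0, 8.3, 0, -5, -13, 0, 8.3, 0, -5, -13, 0, 8.3, 0, -4, -13, 0, 8.3, 0, -4, -13, 0, 8.3, 0, -4, -13, -20, 8.3, 0, -4, -13, -20, 8.3, 0, 0, 0, -20, 0, 0, 0, 0, 0, 0, 0, 0, 0, 0, 0],
)

```text
t: 23.25
eef_pos: [0.4352, 0.0697, 0.1639]
tool_rot: [-0.001, 0.734, 0.679, 0.0]
contact_force: [-0.3, 0.3, -0.2]
gripper_width: 0.997
grasp_force: 0.0
```

```bash
python3 - <<'E'
from h import *
o=bot.get_obs();print(o['eef_pos'],o['q'].round(2),o['tool_rot'].round(3))
c=wcam(); a=wflat(c,.35,.55,.0,.25,.028,2000); save('w7',a)
E
```

```text
[0.43519425 0.06972604 0.16389161] [ 0.15  0.22 -0.51  2.13  0.14  0.82 -0.52] [-0.001  0.734  0.679  0.   ]
```

View pics/w7.png

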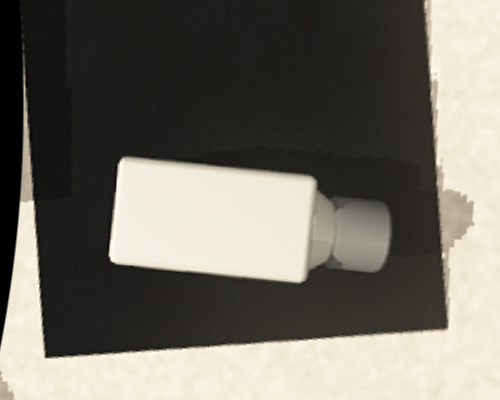

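Cap centre is at px (362,236), so x 0.432 and cap end y about 0.056. I'll nudge slightly, descend, and grip at 20 N.

Call:
carry_out(
  targets=[0, -2, -7, -30, -1, 0, 0, 0, -45, 0, 0, 0, 0, -45, 0, 0, 0, 0, -25, 0, 0, 0, 0, -7, 0, 0, 0, 0, 0, 0, 255, 0, 0, 0, 0, 255, 0, 0, 0, 0, 255, 0, 0, 0, 0, 255, 0, 0, 0, 0, 255, 0, 0, 0, 0],
  newtons=20,
)

```text
t: 24.4
eef_pos: [0.4333, 0.0611, 0.0123]
tool_rot: [0.001, 0.741, 0.672, 0.001]
contact_force: [0.7, -1.4, 5.0]
gripper_width: 0.414
grasp_force: 20.7
```

Call:
carry_out(
  targets=[255, 0.3, 3, 13, 0, 255, 0.5, 5, 12.5, 0, 255, 0.6, 6, 12, 0, 255, 0.7, 7, 11.5, 0, 255, 0.8, 8, 10.5, 0, 255, 0, 0, 0, 0],
)

```text
t: 25.0
eef_pos: [0.4365, 0.0921, 0.0726]
tool_rot: [0.0, 0.74, 0.673, 0.002]
contact_force: [0.1, 0.1, -2.1]
gripper_width: 0.415
grasp_force: 22.4
```

```bash
python3 - <<'E'
from h import *
c=cam('scene'); save('s1',c['frame'][130:230,200:350],4)
E
```

```text
(no output)
```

View pics/s1.png

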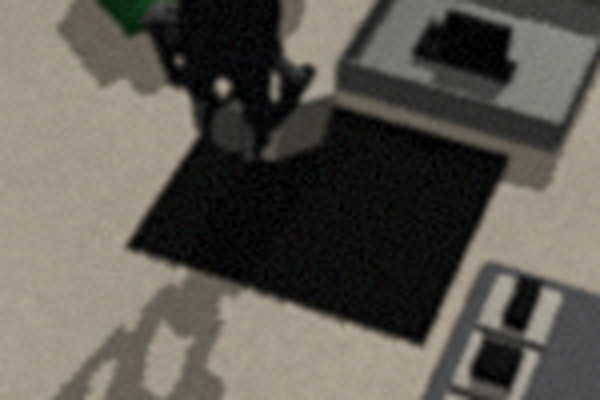

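```bash
cat > tilt.py <<'E'
from h import *
def tilt():
    o=bot.get_obs(); c=wcam(); a=c['frame']; print(o['eef_pos'].round(4),'F',o['contact_force'].round(2),'T',o['torque'].round(3),'w',round(o['gripper_width'],3))
    hsv=cv2.cvtColor(a,cv2.COLOR_RGB2HSV); m=((hsv[...,1]<60)&(hsv[...,2]>170)).astype(np.uint8)
    n,l,st,ce=cv2.connectedComponentsWithStats(m)
    for i in range(1,n):
        if st[i,4]>500: print(st[i],ce[i].round(0))
    g=np.array(o['eef_pos'])+[0,0,.0157]; u=np.array([-.1,-.995,0]); n=np.array([.995,-.1,0])
    for th in (0,15,30,45,60,75,90):
        t=np.radians(th); ax=-u*np.cos(t)-np.array([0,0,1])*np.sin(t); up=np.array([0,0,1])*np.cos(t)-u*np.sin(t)
        P=[g+ax*d+n*s*.025+up*k*.025 for d in (.034,.126) for s in(-1,1) for k in(-1,1)]
        q=np.array([wproj(c,p) for p in P]); print(th,'bbox',q.min(0).round(),q.max(0).round(),'minz',min(p[2] for p in P).round(3))
    return c
if __name__=='__main__': tilt()
E
python3 tilt.py
```

```text
[0.4361 0.0912 0.0718] F [-0.32 -0.96 -2.42] T [-0.051 -0.08  -0.019] w 0.408
[    0     0   258   384 49594] [ 87. 178.]
[  327     0   185   342 16108] [460. 182.]
[  203    23   108   160 15869] [257. 105.]
[ 224  184   64   30 1587] [254. 199.]
[ 215  276   86   60 3359] [254. 307.]
[130 326  49  58 951] [158. 355.]
[337 326  49  58 732] [359. 357.]
0 bbox [190. -23.] [333. 223.] minz 0.063
15 bbox [199.  -2.] [320. 201.] minz 0.031
30 bbox [203.  25.] [316. 203.] minz 0.003
45 bbox [207.  56.] [312. 217.] minz -0.019
60 bbox [211.  89.] [308. 232.] minz -0.034
75 bbox [214. 122.] [304. 248.] minz -0.041
90 bbox [216. 157.] [302. 265.] minz -0.038
```

The wrist mask (px 203-311, top row 23) matches a 30° tilt, so the bottle is swinging in the grip as planned. I'll continue the arc.

Call:
carry_out(
  targets=[255, 0.9, 9.5, 9.7, 0, 255, 1, 10, 8.6, 0, 255, 1.1, 11, 7.5, 0, 255, 1.2, 12, 6.2, 0, 255, 1.2, 12.5, 5, 0, 255, 0, 0, 0, 0],
)

```text
t: 25.7
eef_pos: [0.4416, 0.1483, 0.1091]
tool_rot: [-0.0, 0.74, 0.673, 0.002]
contact_force: [0.4, -0.1, -2.2]
gripper_width: 0.407
grasp_force: 23.4
```

```bash
python3 tilt.py
```

```text
[0.4416 0.1483 0.1091] F [ 0.35 -0.11 -2.18] T [-0.223  0.007 -0.032] w 0.407
[    0     0   512   384 92437] [211. 140.]
[242 211  19  50 677] [251. 236.]
[466 257  46  99 992] [490. 306.]
[ 215  297   86   39 2385] [258. 317.]
[130 326  49  58 954] [158. 355.]
[337 326  49  58 888] [358. 356.]
0 bbox [190. -23.] [333. 223.] minz 0.1
15 bbox [199.  -2.] [320. 201.] minz 0.068
30 bbox [203.  25.] [316. 203.] minz 0.04
45 bbox [207.  56.] [312. 217.] minz 0.018
60 bbox [211.  89.] [308. 232.] minz 0.003
75 bbox [214. 123.] [304. 248.] minz -0.003
90 bbox [216. 157.] [302. 265.] minz -0.001
```

Call:
carry_out(
  targets=[255, 1.3, 13, 3.7, 0, 255, 1.3, 13.3, 2.3, 0, 255, 1.3, 13.4, 0.9, 0, 255, 1.3, 13.4, -0.5, 0, 255, 1.3, 13.4, -1.9, 0, 255, 0, 0, 0, 0],
)

```text
t: 26.35
eef_pos: [0.4487, 0.2076, 0.1155]
tool_rot: [0.004, 0.741, 0.671, -0.003]
contact_force: [-8.6, -23.4, 42.9]
gripper_width: 0.41
grasp_force: 74.7
```

```bash
python3 tilt.py; python3 - <<'E'
from h import *
c=wcam(); save('w8',c['frame'])
E
```

```text
[0.4487 0.2076 0.1155] F [ -8.63 -23.38  42.89] T [-4.805  2.511  0.393] w 0.41
[    0     0   512   341 92765] [207. 144.]
[ 318    0  132  102 5222] [415.  48.]
[240 246  20  49 566] [251. 272.]
[458 293  45  57 641] [477. 319.]
[ 19 296  40  56 535] [ 39. 324.]
[130 325  49  59 963] [158. 355.]
[337 326  49  58 939] [357. 355.]
0 bbox [187. -23.] [332. 224.] minz 0.106
15 bbox [199.  -3.] [320. 202.] minz 0.074
30 bbox [203.  24.] [316. 202.] minz 0.047
45 bbox [207.  55.] [311. 216.] minz 0.024
60 bbox [210.  87.] [308. 231.] minz 0.01
75 bbox [213. 121.] [304. 248.] minz 0.003
90 bbox [216. 156.] [302. 264.] minz 0.005
```

View pics/w8.png

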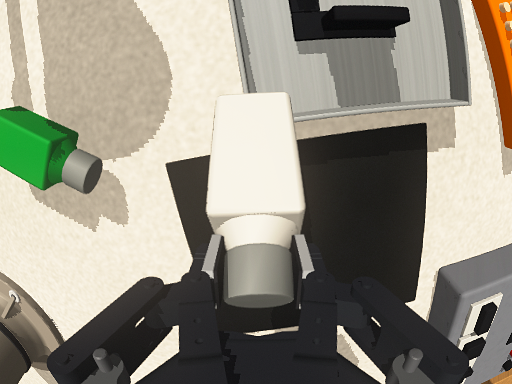

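The bottle is only about 62° up (body top at row 93) and is being pressed into the mat. I'll lift at once to relieve it.

Call:
carry_out(
  targets=[255, 0, 0, 10, 0, 255, 0, 0, 10, 0, 255, 0, 0, 10, 0, 255, 0, 0, 0, 0],
)

```text
t: 26.85
eef_pos: [0.4481, 0.2131, 0.144]
tool_rot: [0.0, 0.74, 0.672, 0.001]
contact_force: [0.0, 0.0, -2.8]
gripper_width: 0.41
grasp_force: 35.6
```

```bash
cat > b.py <<'E'
from h import *
o=bot.get_obs(); c=wcam(); a=c['frame'].astype(int)
print(o['eef_pos'].round(4),'F',o['contact_force'].round(1),'w',round(o['gripper_width'],3),'grip',round(o['grasp_force'],1),'q7',o['q'].round(2)[6])
# body far (base) edge: brightness profile along central column and cap/body boundary
print('col255',a[20:330:6,257].mean(1).round().astype(int).tolist())
print('row150',a[150,180:340:5].mean(1).round().astype(int).tolist())
E
python3 b.py
```

```text
[0.4481 0.2131 0.144 ] F [ 0.   0.  -2.8] w 0.41 grip 35.6 q7 -0.88
col255 [188, 190, 188, 187, 189, 190, 189, 185, 182, 181, 180, 182, 185, 241, 240, 240, 241, 241, 242, 241, 241, 241, 241, 241, 241, 241, 241, 241, 241, 241, 241, 243, 244, 245, 245, 244, 245, 158, 161, 162, 162, 161, 161, 160, 160, 95, 91, 89, 38, 37, 44, 227]
row150 [234, 234, 233, 236, 230, 236, 236, 234, 241, 241, 241, 241, 241, 242, 241, 241, 241, 241, 241, 241, 240, 241, 241, 225, 40, 42, 41, 37, 35, 32, 33, 30]
```

The fingertips reach into the shoulder and jam the swing. I'll lay the bottle back down further inside the mat, then re-grip the cap with only the fingertips.

Call:
carry_out(
  targets=[255, 5, -21, 0, 0, 255, 5, -21, 0, 0, 255, 5, -21, 0, 0, 255, 5, -22, 0, 0, 255, 0, 0, -20, 0, 255, 0, 0, -10, 0, 255, 0, 0, -3, 0, 255, 0, 0, 0, 0],
  newtons=20,
)

```text
t: 27.7
eef_pos: [0.4667, 0.1275, 0.1091]
tool_rot: [-0.001, 0.74, 0.672, -0.001]
contact_force: [0.1, 0.3, -2.7]
gripper_width: 0.413
grasp_force: 35.1
```

Call:
carry_out(
  targets=[255, -0.8, -8, -3, 0, 255, -0.8, -8, -4, 0, 255, -1, -11, -7, 0, 255, 0, 0, 0, 0],
)

```text
t: 28.1
eef_pos: [0.4652, 0.0976, 0.0955]
tool_rot: [0.001, 0.742, 0.671, 0.0]
contact_force: [-0.6, -0.6, 5.7]
gripper_width: 0.41
grasp_force: 35.7
```

```bash
python3 b.py
```

```text
[0.4652 0.0976 0.0955] F [-0.6 -0.6  5.7] w 0.41 grip 35.7 q7 -0.68
col255 [19, 18, 21, 22, 29, 30, 29, 28, 28, 30, 30, 32, 157, 240, 240, 241, 241, 241, 241, 241, 241, 241, 241, 241, 241, 241, 241, 241, 241, 241, 241, 241, 244, 243, 243, 242, 242, 161, 162, 164, 165, 164, 163, 162, 159, 94, 90, 88, 233, 233, 230, 234]
row150 [39, 40, 40, 44, 42, 45, 47, 233, 240, 241, 241, 241, 241, 241, 241, 241, 241, 241, 241, 241, 240, 240, 240, 229, 62, 45, 42, 41, 39, 37, 36, 35]
```

Call:
carry_out(
  targets=[255, -1, -10, -8, 0, 255, -0.9, -9, -9, 0, 255, -0.8, -8, -10, 0, 255, 0, 0, 0, 0],
)

```text
t: 28.55
eef_pos: [0.4624, 0.0691, 0.0683]
tool_rot: [0.001, 0.742, 0.67, -0.001]
contact_force: [0.8, -3.0, 2.4]
gripper_width: 0.413
grasp_force: 27.8
```

```bash
python3 b.py
```

```text
[0.4624 0.0691 0.0683] F [ 0.8 -3.   2.4] w 0.413 grip 27.8 q7 -0.66
col255 [24, 26, 28, 26, 25, 26, 245, 243, 243, 243, 243, 243, 243, 242, 242, 242, 241, 241, 241, 241, 241, 241, 241, 242, 241, 241, 241, 241, 241, 241, 241, 241, 240, 240, 180, 212, 211, 210, 208, 157, 157, 157, 157, 157, 154, 153, 150, 176, 227, 230, 219, 224]
row150 [38, 38, 40, 42, 46, 45, 236, 243, 243, 242, 242, 242, 242, 241, 241, 241, 241, 241, 241, 241, 240, 240, 240, 239, 239, 199, 41, 37, 40, 37, 35, 34]
```

Call:
carry_out(
  targets=[255, -0.8, -8, -9, 0, 255, -0.7, -7, -11, 0, 255, -0.6, -6, -12, 0, 255, -0.4, -4, -12, 0, 255, -0.3, -3, -11, 0, 255, 0, 0, 0, 0],
)

```text
t: 29.2
eef_pos: [0.4592, 0.0426, 0.0132]
tool_rot: [0.001, 0.741, 0.671, -0.001]
contact_force: [-0.9, -7.5, 13.6]
gripper_width: 0.411
grasp_force: 33.2
```

```bash
python3 b.py
```

```text
[0.4592 0.0426 0.0132] F [-0.9 -7.5 13.6] w 0.411 grip 33.2 q7 -0.68
col255 [28, 240, 241, 225, 225, 225, 225, 224, 224, 224, 224, 224, 223, 223, 223, 223, 222, 222, 222, 221, 221, 222, 221, 221, 220, 220, 220, 220, 219, 219, 219, 219, 219, 219, 219, 219, 218, 218, 218, 217, 218, 149, 75, 135, 135, 133, 131, 129, 169, 161, 166, 174]
row150 [43, 90, 220, 224, 224, 224, 223, 224, 223, 223, 222, 223, 223, 223, 222, 221, 220, 219, 220, 220, 220, 219, 220, 220, 219, 219, 219, 219, 218, 199, 139, 39]
```

Call:
carry_out(
  targets=[255, 0, 0, 2, 0, 0, 0, 0, 0, 0, 0, 0, 0, 0, 0, 0, 0, 0, 0, 0, 0, 0, 0, 0, 0, 0, 0, 0, 40, 0, 0, 0, 0, 45, 0, 0, 0, 0, 45, 0, 0, 0, 0, 20, 0, 0, 0, 0, 0, 0, 0, 0, 0, 0, 0],
)

```text
t: 30.35
eef_pos: [0.4591, 0.0446, 0.1656]
tool_rot: [0.0, 0.741, 0.672, 0.0]
contact_force: [-0.5, 0.9, 0.0]
gripper_width: 0.997
grasp_force: 0.0
```

```bash
cat > bm.py <<'E'
from h import *
o=bot.get_obs(); print(o['eef_pos'].round(4),o['tool_rot'].round(3))
c=wcam(); a=wflat(c,.35,.6,.0,.27,.053,2000)
hsv=cv2.cvtColor(a,cv2.COLOR_RGB2HSV)
m=(a.min(2)>185).astype(np.uint8); m=cv2.morphologyEx(m,cv2.MORPH_OPEN,np.ones((9,9)))
cs,_=cv2.findContours(m,0,2)
for k in cs:
    A=cv2.contourArea(k)
    if 3000<A<60000:
        r=cv2.minAreaRect(k); print(A,[(round(.6-p[1]/2000,4),round(.27-p[0]/2000,4)) for p in cv2.boxPoints(r)],r[2])
g=((a.max(2)<215)&(a.min(2)>85)&(hsv[...,1]<60)).astype(np.uint8)
g=cv2.morphologyEx(g,cv2.MORPH_OPEN,np.ones((9,9)))
n,l,st,ce=cv2.connectedComponentsWithStats(g)
for i in range(1,n):
    if st[i,4]>1000: print('grey x',.6-st[i,1]/2000,.6-(st[i,1]+st[i,3])/2000,'y',.27-st[i,0]/2000,.27-(st[i,0]+st[i,2])/2000,st[i,4])
save('bm',a)
E
python3 bm.py
```

```text
[0.4591 0.0446 0.1656] [0.    0.741 0.672 0.   ]
40904.0 [(np.float32(0.453), np.float32(0.228)), (np.float32(0.453), np.float32(0.0005)), (np.float32(0.3505), np.float32(0.0005)), (np.float32(0.3505), np.float32(0.228))] 90.0
15874.0 [(np.float32(0.4446), np.float32(0.1603)), (np.float32(0.4905), np.float32(0.1559)), (np.float32(0.4821), np.float32(0.068)), (np.float32(0.4362), np.float32(0.0724))] 5.440331935882568
18577.0 [(np.float32(0.6), np.float32(0.046)), (np.float32(0.6), np.float32(0.0005)), (np.float32(0.4785), np.float32(0.0005)), (np.float32(0.4785), np.float32(0.046))] 90.0
grey x 0.4925 0.44099999999999995 y 0.07100000000000001 0.0 9131
```

View pics/bm.png

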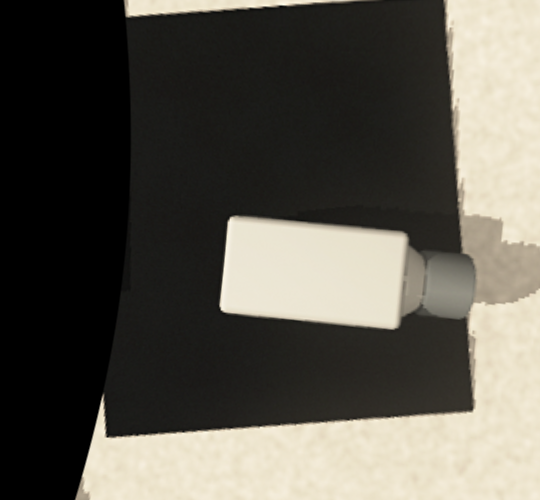

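The bottle is flat on the mat again: base centre (0.468, 0.160), axis 5.4° off -y, cap end y about 0.030. Going over the geometry, the shoulder wasn't the cause. The base had slid +y and met the square tray's wall. There is now 100 mm of room, so I'll re-grip a little higher and raise the bottle in stages.

Call:
carry_out(
  targets=[0, -3, -6, -40, 0, 0, 0, 0, -45, 0, 0, 0, 0, -40, 0, 0, 0, 0, -20, 0, 0, 0, 0, -5, 0, 0, 0, 0, 0, 0, 255, 0, 0, 0, 0, 255, 0, 0, 0, 0, 255, 0, 0, 0, 0, 255, 0, 0, 0, 0, 255, 0, 0, 0, 0],
  newtons=20,
)

```text
t: 31.5
eef_pos: [0.4569, 0.0386, 0.0164]
tool_rot: [0.001, 0.741, 0.672, 0.001]
contact_force: [-1.0, 0.1, 5.4]
gripper_width: 0.408
grasp_force: 22.7
```

Call:
carry_out(
  targets=[255, 0.3, 3, 13, 0, 255, 0.5, 5, 12.5, 0, 255, 0.6, 6, 12, 0, 255, 0.7, 7, 11.5, 0, 255, 0.8, 8, 10.5, 0, 255, 0, 0, 0, 0, 255, 0.9, 9, 9.5, 0, 255, 1, 10, 8.5, 0, 255, 0, 0, 0, 0],
)

```text
t: 32.4
eef_pos: [0.4621, 0.0891, 0.0944]
tool_rot: [0.0, 0.74, 0.673, 0.001]
contact_force: [0.2, 0.4, -2.7]
gripper_width: 0.408
grasp_force: 22.4
```

```bash
cat > b2.py <<'E'
from h import *
import sys
D=float(sys.argv[1]) if len(sys.argv)>1 else .122
o=bot.get_obs(); c=wcam(); a=c['frame'].astype(int).mean(2)
print(o['eef_pos'].round(4),'F',o['contact_force'].round(1),'w',round(o['gripper_width'],3),'grip',round(o['grasp_force'],1))
col=a[:330,257]; d=np.diff(col); k=[(i,int(d[i])) for i in range(len(d)) if abs(d[i])>25]; print(k)
g=np.array(o['eef_pos'])+[0,0,.012]; u=np.array([-.0945,-.9955,0])
for th in range(10,100,5):
    t=np.radians(th); ax=-u*np.cos(t)-np.array([0,0,1])*np.sin(t); up=np.array([0,0,1])*np.cos(t)-u*np.sin(t)
    r=[round(wproj(c,g+ax*q+up*s*.025)[1]) for q,s in((D,-1),(D,1),(D-.092,1))]
    e=g+ax*D-up*.025; print(th,'rows base low/up, body-cap edge',r,'baselow',e.round(3))
E
python3 b2.py
```

```text
[0.4621 0.0891 0.0944] F [ 0.2  0.4 -2.7] w 0.408 grip 22.4
[(3, -178), (8, 187), (9, 58), (216, 31), (238, -59), (241, 31), (289, 46), (290, 51)]
10 rows base low/up, body-cap edge [37, -2, 214] baselow [0.473 0.204 0.061]
15 rows base low/up, body-cap edge [46, 5, 207] baselow [0.473 0.2   0.051]
20 rows base low/up, body-cap edge [56, 13, 202] baselow [0.472 0.195 0.041]
25 rows base low/up, body-cap edge [66, 22, 197] baselow [0.472 0.189 0.032]
30 rows base low/up, body-cap edge [77, 31, 193] baselow [0.471 0.182 0.024]
35 rows base low/up, body-cap edge [87, 40, 189] baselow [0.47  0.174 0.016]
40 rows base low/up, body-cap edge [98, 50, 187] baselow [0.469 0.166 0.009]
45 rows base low/up, body-cap edge [109, 60, 185] baselow [0.469 0.157 0.002]
50 rows base low/up, body-cap edge [120, 70, 183] baselow [ 0.468  0.148 -0.003]
55 rows base low/up, body-cap edge [131, 80, 183] baselow [ 0.467  0.138 -0.008]
60 rows base low/up, body-cap edge [142, 91, 183] baselow [ 0.466  0.128 -0.012]
65 rows base low/up, body-cap edge [153, 102, 183] baselow [ 0.465  0.118 -0.015]
70 rows base low/up, body-cap edge [164, 113, 184] baselow [ 0.464  0.107 -0.017]
75 rows base low/up, body-cap edge [176, 124, 186] baselow [ 0.463  0.097 -0.018]
80 rows base low/up, body-cap edge [187, 135, 188] baselow [ 0.462  0.086 -0.018]
85 rows base low/up, body-cap edge [199, 146, 190] baselow [ 0.461  0.075 -0.017]
90 rows base low/up, body-cap edge [210, 157, 193] baselow [ 0.46   0.064 -0.016]
95 rows base low/up, body-cap edge [221, 169, 196] baselow [ 0.459  0.054 -0.013]
```

The bottle hangs stuck at about 17° because pad friction is holding it. I'll lift it clear of the mat and ease the grip by closure counts so it can swing down.

Call:
carry_out(
  targets=[255, 0, 0, 12, 0, 255, 0, 0, 12, 0, 200, 0, 0, 2, 0, 180, 0, 0, 0, 0, 170, 0, 0, 0, 0, 165, 0, 0, 0, 0],
)

```text
t: 33.05
eef_pos: [0.4607, 0.0866, 0.1188]
tool_rot: [-0.0, 0.741, 0.672, -0.0]
contact_force: [-0.1, 0.2, -2.5]
gripper_width: 0.411
grasp_force: 22.5
```

```bash
python3 b2.py | head -2
```

```text
[0.4607 0.0866 0.1188] F [-0.1  0.2 -2.5] w 0.411 grip 22.5
[(8, -176), (13, 231), (212, -36), (213, 33), (214, 26), (236, -25), (237, -62), (239, 42), (289, 80)]
```

Call:
carry_out(
  targets=[161, 0, 0, 0, 0, 161, 0, 0, 0, 0, 158, 0, 0, 0, 0, 158, 0, 0, 0, 0],
)

```text
t: 33.5
eef_pos: [0.461, 0.0868, 0.1191]
tool_rot: [-0.0, 0.741, 0.672, -0.0]
contact_force: [0.3, 0.0, -2.7]
gripper_width: 0.415
grasp_force: 22.5
```

```bash
python3 b2.py | head -2
```

```text
[0.461  0.0868 0.1191] F [ 0.3  0.  -2.7] w 0.415 grip 22.5
[(8, -119), (9, -43), (13, 233), (212, -38), (213, 35), (214, 25), (237, -64), (238, 26), (239, 40), (289, 79)]
```

Call:
carry_out(
  targets=[155, 0, 0, 0, 0, 155, 0, 0, 0, 0, 154, 0, 0, 0, 0, 154, 0, 0, 0, 0],
)

```text
t: 33.95
eef_pos: [0.461, 0.0868, 0.1191]
tool_rot: [-0.0, 0.741, 0.672, 0.0]
contact_force: [-0.8, 0.6, -3.4]
gripper_width: 0.415
grasp_force: 22.5
```

```bash
python3 b2.py | head -2
```

```text
[0.461  0.0868 0.1191] F [-0.8  0.6 -3.4] w 0.415 grip 22.5
[(8, -120), (9, -42), (13, 233), (212, -38), (213, 33), (214, 25), (236, -26), (237, -62), (239, 40), (289, 80)]
```

Call:
carry_out(
  targets=[153, 0, 0, 0, 0, 153, 0, 0, 0, 0],
)

```text
t: 34.2
eef_pos: [0.461, 0.0868, 0.1191]
tool_rot: [0.0, 0.741, 0.672, -0.0]
contact_force: [0.9, 0.5, -2.4]
gripper_width: 0.412
grasp_force: 22.5
```

Call:
carry_out(
  targets=[152, 0, 0, 0, 0, 152, 0, 0, 0, 0],
)

```text
t: 34.4
eef_pos: [0.461, 0.0868, 0.1191]
tool_rot: [-0.0, 0.741, 0.672, 0.0]
contact_force: [-0.7, -0.3, -1.9]
gripper_width: 0.412
grasp_force: 22.5
```

Call:
carry_out(
  targets=[151, 0, 0, 0, 0],
)

```text
t: 34.5
eef_pos: [0.461, 0.0868, 0.1191]
tool_rot: [0.0, 0.741, 0.672, 0.0]
contact_force: [-0.0, 0.6, -3.2]
gripper_width: 0.409
grasp_force: 22.5
```

```bash
python3 b2.py | head -2
```

```text
[0.461  0.0868 0.1191] F [-0.   0.6 -3.2] w 0.409 grip 22.5
[(8, -120), (9, -44), (13, 232), (212, -37), (213, 33), (236, -26), (237, -62), (239, 41), (289, 79)]
```

Easing by counts has no gradual effect, since the grip stays at 22.5 N. Instead I'll jolt sharply upward and stop gently, so inertia turns the heavy base down.

Call:
carry_out(
  targets=[255, 0, 0, 45, 0, 255, 0, 0, 36, 0, 255, 0, 0, 28, 0, 255, 0, 0, 20, 0, 255, 0, 0, 13, 0, 255, 0, 0, 7, 0, 255, 0, 0, 3, 0, 255, 0, 0, 0, 0],
)

```text
t: 35.35
eef_pos: [0.4607, 0.0867, 0.2706]
tool_rot: [-0.0, 0.741, 0.672, -0.0]
contact_force: [0.3, 0.0, -3.2]
gripper_width: 0.413
grasp_force: 22.6
```

```bash
python3 b2.py | head -2
```

```text
[0.4607 0.0867 0.2706] F [ 0.3  0.  -3.2] w 0.413 grip 22.6
[(16, -51), (17, -47), (22, 27), (23, 62), (37, -107), (49, 25), (50, 175), (201, 49), (228, -84), (281, -39), (282, 40), (283, 77)]
```

It swung from about 20° to 40°. I'll repeat that.

Call:
carry_out(
  targets=[255, 0, 0, -3, 0, 255, 0, 0, -8, 0, 255, 0, 0, -14, 0, 255, 0, 0, -20, 0, 255, 0, 0, -24, 0, 255, 0, 0, -24, 0, 255, 0, 0, -20, 0, 255, 0, 0, -12, 0, 255, 0, 0, -6, 0, 255, 0, 0, -1, 0, 255, 0, 0, 0, 0, 255, 0, 0, 50, 0, 255, 0, 0, 38, 0, 255, 0, 0, 28, 0, 255, 0, 0, 18, 0, 255, 0, 0, 10, 0, 255, 0, 0, 5, 0, 255, 0, 0, 2, 0, 255, 0, 0, 0, 0],
)

```text
t: 37.3
eef_pos: [0.4607, 0.0867, 0.2895]
tool_rot: [-0.0, 0.741, 0.672, -0.0]
contact_force: [-0.1, -0.1, -2.5]
gripper_width: 0.413
grasp_force: 22.0
```

```bash
python3 b2.py | head -2
```

```text
[0.4607 0.0867 0.2895] F [-0.1 -0.1 -2.5] w 0.413 grip 22.0
[(19, -37), (20, -67), (25, 48), (26, 49), (39, -121), (70, 82), (71, 118), (198, 29), (199, 26), (226, -74), (277, -42), (286, 94), (287, 38)]
```

At about 50°. Horizontal jolts in +y act better from here.

Call:
carry_out(
  targets=[255, 0, 48, 0, 0, 255, 0, 38, 0, 0, 255, 0, 28, 0, 0, 255, 0, 18, 0, 0, 255, 0, 10, 0, 0, 255, 0, 5, 0, 0, 255, 0, 2, 0, 0, 255, 0, 0, 0, 0],
)

```text
t: 38.15
eef_pos: [0.4612, 0.2349, 0.2899]
tool_rot: [0.0, 0.741, 0.672, -0.0]
contact_force: [-0.3, 0.1, -2.3]
gripper_width: 0.412
grasp_force: 21.4
```

```bash
python3 b2.py | head -2
```

```text
[0.4612 0.2349 0.2899] F [-0.3  0.1 -2.3] w 0.412 grip 21.4
[(21, 62), (88, 30), (89, 40), (199, 34), (226, -82), (273, -38), (291, 96), (292, 56)]
```

Call:
carry_out(
  targets=[255, 0, -3, 0, 0, 255, 0, -8, 0, 0, 255, 0, -14, 0, 0, 255, 0, -20, 0, 0, 255, 0, -25, 0, 0, 255, 0, -26, 0, 0, 255, 0, -23, 0, 0, 255, 0, -16, 0, 0, 255, 0, -9, 0, 0, 255, 0, -4, 0, 0, 255, 0, -1, 0, 0, 255, 0, 50, 0, 0, 255, 0, 38, 0, 0, 255, 0, 28, 0, 0, 255, 0, 18, 0, 0, 255, 0, 10, 0, 0, 255, 0, 4, 0, 0, 255, 0, 1, 0, 0, 255, 0, 0, 0, 0],
)

```text
t: 40.1
eef_pos: [0.4612, 0.2349, 0.29]
tool_rot: [0.0, 0.741, 0.671, -0.0]
contact_force: [0.2, -0.2, -3.6]
gripper_width: 0.413
grasp_force: 20.9
```

```bash
python3 b2.py | head -2
```

```text
[0.4612 0.2349 0.29  ] F [ 0.2 -0.2 -3.6] w 0.413 grip 20.9
[(21, 62), (112, 63), (226, -77), (227, -36), (298, 141)]
```

About 70° now. One more jolt.

Call:
carry_out(
  targets=[255, 0, -3, 0, 0, 255, 0, -8, 0, 0, 255, 0, -14, 0, 0, 255, 0, -20, 0, 0, 255, 0, -25, 0, 0, 255, 0, -26, 0, 0, 255, 0, -23, 0, 0, 255, 0, -16, 0, 0, 255, 0, -9, 0, 0, 255, 0, -4, 0, 0, 255, 0, -1, 0, 0, 255, 0, 50, 0, 0, 255, 0, 38, 0, 0, 255, 0, 28, 0, 0, 255, 0, 18, 0, 0, 255, 0, 10, 0, 0, 255, 0, 4, 0, 0, 255, 0, 1, 0, 0, 255, 0, 0, 0, 0],
)

```text
t: 42.05
eef_pos: [0.4612, 0.2349, 0.29]
tool_rot: [0.0, 0.741, 0.671, -0.0]
contact_force: [-0.6, -1.4, -2.5]
gripper_width: 0.409
grasp_force: 20.6
```

```bash
python3 b2.py
```

```text
[0.4612 0.2349 0.29  ] F [-0.6 -1.4 -2.5] w 0.409 grip 20.6
[(21, 65), (125, -27), (128, 50), (130, -39), (131, 44), (135, 88), (228, -86), (229, -33), (303, 95), (304, 29)]
10 rows base low/up, body-cap edge [36, -2, 214] baselow [0.472 0.35  0.256]
15 rows base low/up, body-cap edge [46, 5, 208] baselow [0.472 0.346 0.246]
20 rows base low/up, body-cap edge [56, 13, 202] baselow [0.471 0.34  0.237]
25 rows base low/up, body-cap edge [66, 21, 197] baselow [0.471 0.334 0.228]
30 rows base low/up, body-cap edge [76, 30, 193] baselow [0.47  0.328 0.219]
35 rows base low/up, body-cap edge [87, 40, 189] baselow [0.469 0.32  0.212]
40 rows base low/up, body-cap edge [98, 50, 187] baselow [0.469 0.312 0.204]
45 rows base low/up, body-cap edge [108, 60, 185] baselow [0.468 0.303 0.198]
50 rows base low/up, body-cap edge [119, 70, 183] baselow [0.467 0.294 0.192]
55 rows base low/up, body-cap edge [130, 80, 183] baselow [0.466 0.284 0.188]
60 rows base low/up, body-cap edge [142, 91, 183] baselow [0.465 0.274 0.184]
65 rows base low/up, body-cap edge [153, 102, 183] baselow [0.464 0.264 0.181]
70 rows base low/up, body-cap edge [164, 112, 184] baselow [0.463 0.253 0.179]
75 rows base low/up, body-cap edge [175, 123, 186] baselow [0.462 0.242 0.178]
80 rows base low/up, body-cap edge [187, 135, 188] baselow [0.461 0.231 0.178]
85 rows base low/up, body-cap edge [198, 146, 190] baselow [0.46  0.221 0.178]
90 rows base low/up, body-cap edge [210, 157, 193] baselow [0.459 0.21  0.18 ]
95 rows base low/up, body-cap edge [221, 168, 196] baselow [0.458 0.2   0.183]
```

At about 80°, past the self-righting point. I'll carry it gently over the middle of the mat and set it down.

Call:
carry_out(
  targets=[255, 1, -3, 0, 0, 255, 2, -8, 0, 0, 255, 3, -13, 0, 0, 255, 4, -18, -5, 0, 255, 4, -20, -10, 0, 255, 4, -19, -15, 0, 255, 3, -14, -20, 0, 255, 2, -9, -20, 0, 255, 1, -5, -20, 0, 255, 0, -1, -20, 0, 255, 0, 0, -20, 0, 255, 0, 0, -18, 0, 255, 0, 0, -10, 0, 255, 0, 0, -5, 0, 255, 0, 0, -3, 0, 255, 0, 0, -2, 0, 255, 0, 0, -2, 0, 255, 0, 0, 0, 0],
)

```text
t: 43.9
eef_pos: [0.4852, 0.1258, 0.1204]
tool_rot: [0.0, 0.741, 0.672, 0.0]
contact_force: [0.1, -0.3, -3.1]
gripper_width: 0.416
grasp_force: 20.5
```

```bash
python3 b2.py|head -2
```

```text
[0.4852 0.1258 0.1204] F [ 0.1 -0.3 -3.1] w 0.416 grip 20.5
[(17, -25), (18, -59), (19, -26), (28, 73), (49, -82), (50, -95), (134, 72), (135, 128), (228, -76), (229, -38), (303, 98)]
```

Call:
carry_out(
  targets=[255, 0, 0, -3, 0, 255, 0, 0, -2, 0, 255, 0, 0, -1, 0, 255, 0, 0, -1, 0, 255, 0, 0, 0, 0],
)

```text
t: 44.45
eef_pos: [0.4854, 0.1261, 0.1139]
tool_rot: [0.0, 0.741, 0.672, 0.0]
contact_force: [-0.5, 0.1, 6.0]
gripper_width: 0.411
grasp_force: 21.3
```

```bash
python3 b2.py|head -2
```

```text
[0.4854 0.1261 0.1139] F [-0.5  0.1  6. ] w 0.411 grip 21.3
[(12, -30), (13, 28), (16, -54), (17, -33), (26, 43), (27, 59), (49, -126), (134, 26), (135, 138), (136, 31), (228, -78), (229, -36), (303, 58), (304, 68)]
```

Call:
carry_out(
  targets=[255, 0.4, 4, 0, 0, 255, 0.4, 4, -0.5, 0, 255, 0.4, 4.5, -0.5, 0, 255, 0.4, 4.5, -0.7, 0, 255, 0.4, 4.5, -0.8, 0, 255, 0, 0, 0, 0],
)

```text
t: 45.1
eef_pos: [0.488, 0.1486, 0.1117]
tool_rot: [0.0, 0.74, 0.672, 0.001]
contact_force: [-1.0, -1.5, 7.2]
gripper_width: 0.416
grasp_force: 21.6
```

```bash
python3 b2.py|head -2
```

```text
[0.488  0.1486 0.1117] F [-1.  -1.5  7.2] w 0.416 grip 21.6
[(45, -55), (46, -35), (51, 37), (52, 64), (75, -151), (76, -25), (158, 127), (159, 36), (233, -100), (310, 118)]
```

Row 158 matches 90°, so the bottle is upright. I'll release and rise straight up.

Call:
carry_out(
  targets=[255, 0, 0, 0.5, 0, 130, 0, 0, 0, 0, 100, 0, 0, 0, 0, 60, 0, 0, 0, 0, 0, 0, 0, 0, 0, 0, 0, 0, 0, 0, 0, 0, 0, 15, 0, 0, 0, 0, 30, 0, 0, 0, 0, 45, 0, 0, 0, 0, 45, 0, 0, 0, 0, 0, 0],
)

```text
t: 46.25
eef_pos: [0.4903, 0.1491, 0.2521]
tool_rot: [0.002, 0.741, 0.672, 0.005]
contact_force: [0.3, 0.2, 0.2]
gripper_width: 0.999
grasp_force: 0.0
```

```bash
python3 - <<'E'
from h import *
c=wcam(); t=cam('top'); s=cam('scene'); np.save('top2.npy',t['frame'])
A=np.zeros((560,780,3),np.uint8)
A[:288,:384]=cv2.resize(c['frame'],(384,288)); A[:288,390:774]=cv2.resize(s['frame'],(384,288))
A[288:560,:510]=cv2.resize(t['frame'][100:236,80:335],(510,272)); save('fin',A)
A[288:544,520:776]=cv2.resize(t['frame'][118:214,330:426],(256,256)); save('fin',A)
E
```

View pics/fin.png

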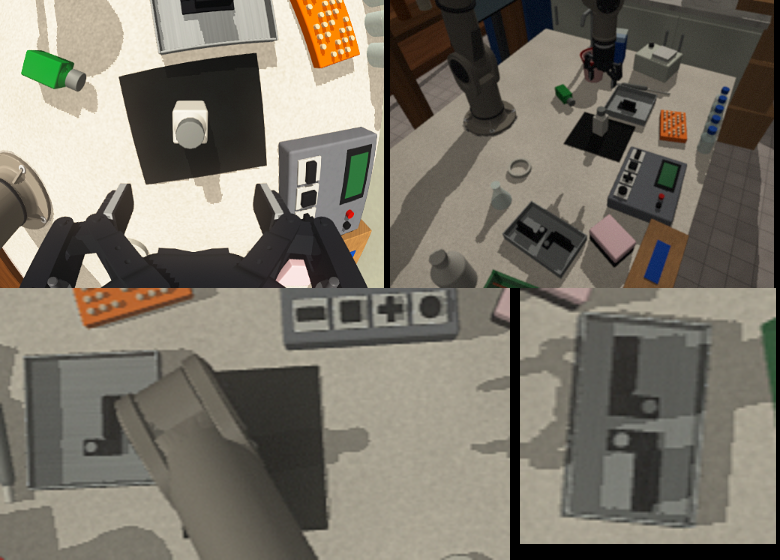

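The final view shows the bottle upright on the mat at (190,125), two clamps flat in the oblong tray, one in the square tray, and the flask standing at (498,197). Next is the sign-off press on the bar key.

Call:
carry_out(
  targets=[255, 34, -18, 0, 0, 255, 34, -18, 0, 0, 255, 34, -18, 0, 0, 255, 33, -18, 0, 0, 255, 33, -18, 0, 0, 255, 33, -18, 0, 0, 255, 0, 0, 0, 0, 255, 0, 0, -45, 0, 255, 0, 0, -45, 0, 255, 0, 0, -40, 0, 255, 0, 0, -15, 0, 255, 0, 0, 0, 0],
)

```text
t: 47.6
eef_pos: [0.6854, 0.0393, 0.0976]
tool_rot: [-0.002, 0.74, 0.672, -0.003]
contact_force: [-0.9, 0.3, 0.4]
gripper_width: 0.001
grasp_force: 0.0
```

Call:
carry_out(
  targets=[255, 4, 2, 0, 0, 255, 0, 0, -10, 0, 255, 0, 0, -5, 0, 255, 0, 0, -5, 0, 255, 0, 0, -3, 0, 255, 0, 0, 0, 0],
)

```text
t: 48.2
eef_pos: [0.6923, 0.0413, 0.0783]
tool_rot: [0.0, 0.741, 0.672, 0.0]
contact_force: [-0.4, -0.3, 3.6]
gripper_width: -0.001
grasp_force: 1.5
```

Call:
carry_out(
  targets=[255, 0, 0, -3, 0, 255, 0, 0, -2, 0, 255, 0, 0, 0, 0, 255, 0, 0, 0, 0],
)

```text
t: 48.6
eef_pos: [0.6924, 0.0413, 0.0751]
tool_rot: [0.001, 0.741, 0.672, 0.0]
contact_force: [-4.4, -1.5, 13.1]
gripper_width: 0.002
grasp_force: 6.6
```

Call:
carry_out(
  targets=[255, 0, 0, 20, 0, 255, 0, 0, 40, 0, 255, 0, 0, 45, 0, 255, 0, 0, 45, 0, 255, 0, 0, 0, 0, 255, 0, 0, 0, 0, 255, 0, 0, 0, 0, 255, 0, 0, 0, 0],
)

```text
t: 49.4
eef_pos: [0.691, 0.0409, 0.221]
tool_rot: [-0.001, 0.741, 0.672, -0.001]
contact_force: [-0.3, 0.2, 0.2]
gripper_width: 0.002
grasp_force: 0.0
```

```bash
python3 - <<'E'
from h import *
t=cam('top'); f=t['frame'].astype(int); p=np.load('top2.npy').astype(int)
for n,b in dict(obl=(118,214,335,410),sqleft=(130,200,90,140)).items():
    d=abs(f-p).max(2)[b[0]:b[1],b[2]:b[3]]; print(n,(d>40).sum())
c=wcam()
for n,q in dict(base=(.488,.1486,.003),cap=(.488,.1486,.133)).items(): print(n,np.round(wproj(c,q)),np.round(proj(t,q)))
u,v=map(int,proj(t,(.488,.1486,.133))); print(f[v-12:v+13:3,u-12:u+13:3].mean(2).astype(int))
s=cam('scene'); g=s['frame'].astype(int); u,v=map(int,proj(s,(.488,.1486,.07))); print(u,v,g[v-24:v+28:4,u-12:u+13:4].mean(2).astype(int))
E
```

```text
obl 782
sqleft 16
base [98. 96.] [200. 184.]
cap [ 34. 104.] [196. 181.]
[[ 51  48  51  48  47  49  47  46  45]
 [ 47  47  46  44  46  47  46  44  43]
 [ 47  47 132 141  87  41  29  36  42]
 [ 47  45 164 102 105 105  97 124  66]
 [ 48  46 139 108 108 107  77 117  82]
 [ 46  39 121 106 110 107  70 107  78]
 [ 48  33 178 107 110 116  92 106  65]
 [ 48  41 174 163 151 125 138 106  65]
 [ 50  48  40  82 103  88 107  83  57]]
280 160 [[ 95  95 153 152 150 132  27]
 [ 95 150 154 151 150  56  75]
 [151 147 108  88  91  49 116]
 [148 155  63  74  68  43  43]
 [ 42 121  53  31  31 134  44]
 [ 10 130  90  83  76 102  96]
 [ 14  67  68  90  89  55   7]
 [ 16  71  65  68  53  55  13]
 [  9  67  68  68  57  57  17]
 [ 18  71  66  70  59  58   6]
 [ 10  61  68  65  56  22  13]
 [  1   4  12  64  26   5  10]
 [ 10   3  14  15  12   9  17]]
```

The bottle is still upright. The oblong tray region changed, either from the arm's shadow or a knock, so I'll check the clamp positions there.

```bash
python3 - <<'E'
from h import *
t=cam('top'); f=t['frame']; p=np.load('top2.npy')
for n,im in(('old',p),('new',f)):
    g=im.mean(2)
    for nm,(a,b,c_,d) in dict(obl=(118,214,335,410),sq=(130,200,90,165)).items():
        m=(g[a:b,c_:d]<48).astype(np.uint8); k,l,st,ce=cv2.connectedComponentsWithStats(m)
        print(n,nm,[(st[i].tolist(),ce[i].round(1).tolist()) for i in range(1,k) if st[i,4]>40])
d=abs(f.astype(int)-p).max(2)[118:214,335:410]>40; ys,xs=np.nonzero(d); print(np.percentile(xs,[1,50,99]),np.percentile(ys,[1,50,99]))
print((f.astype(int)-p).mean(2)[118:214,335:410][d].mean())
E
```

```text
old obl [([0, 0, 17, 8, 41], [7.6, 3.9]), ([29, 18, 18, 31, 238], [34.9, 35.5]), ([28, 53, 20, 31, 280], [40.4, 67.0])]
old sq [([42, 24, 8, 22, 100], [45.4, 35.2])]
new obl [([0, 0, 17, 8, 41], [7.6, 3.9]), ([37, 62, 10, 22, 84], [41.3, 74.3])]
new sq []
[ 0. 12. 64.] [19. 41. 67.]
49.3
```

The arm's elbow may be hiding the trays. I'll return to the earlier viewing pose, high above everything, and compare again.

Call:
carry_out(
  targets=[255, 0, 0, 31, 0, 255, -34, 18, 0, 0, 255, -34, 18, 0, 0, 255, -34, 18, 0, 0, 255, -33, 18, 0, 0, 255, -33, 18, 0, 0, 255, -33, 18, 0, 0, 255, 0, 0, 0, 0, 255, 0, 0, 0, 0],
)

```text
t: 50.5
eef_pos: [0.4908, 0.1496, 0.2544]
tool_rot: [0.0, 0.74, 0.672, 0.0]
contact_force: [0.9, -1.2, -0.8]
gripper_width: -0.002
grasp_force: 0.0
```

```bash
python3 - <<'E'
from h import *
t=cam('top'); f=t['frame']; p=np.load('top2.npy')
for n,im in(('old',p),('new',f)):
    g=im.mean(2)
    for nm,(a,b,c_,d) in dict(obl=(118,214,335,410),sq=(130,200,90,150)).items():
        m=(g[a:b,c_:d]<48).astype(np.uint8); k,l,st,ce=cv2.connectedComponentsWithStats(m)
        print(n,nm,[(st[i].tolist(),ce[i].round(1).tolist()) for i in range(1,k) if st[i,4]>40])
c=wcam(); a=wflat(c,.4,.6,.05,.27,.133,1000).mean(2); u,v=int((.27-.1486)*1000),int((.6-.488)*1000)
print(a[v-30:v+31:6,u-30:u+31:6].astype(int))
E
```

```text
old obl [([0, 0, 17, 8, 41], [7.6, 3.9]), ([29, 18, 18, 31, 238], [34.9, 35.5]), ([28, 53, 20, 31, 280], [40.4, 67.0])]
old sq [([42, 24, 8, 22, 100], [45.4, 35.2])]
new obl [([0, 0, 17, 8, 45], [7.5, 3.8]), ([29, 18, 18, 31, 240], [34.8, 35.8]), ([28, 53, 20, 31, 275], [40.5, 67.1])]
new sq [([42, 24, 9, 23, 76], [45.3, 37.0])]
[[ 32  34  34  37  36  34  36  37  29  29  30]
 [ 31  35  34  33  29  28  29  28  28  29  30]
 [239 234 204 157 157 199 142  28  29  30  31]
 [239 218 166  98 148 147 138  25  31  28  29]
 [236 234 109 152 150 148 147 143  29  30  31]
 [240 168 159 154 151 150 148 146  30  30  29]
 [241 207 157 154 153 151 150 148  30  30  31]
 [236 238 115 155 154 152 151 127  36  37  38]
 [236 237 223 190 155 153 132  37  38  38  37]
 [ 37  39  37  35  39  77  33  39  38  38  38]
 [ 38  38  39  39  40  38  39  40  39  39  39]]
```

Nothing has moved: all clamps are in place and the bottle is upright. I'm handing in.

```bash
python3 -c "
from h import *
print(bot.hand_in())"
```

```text
the job is handed in; nothing more can be done
None
```

The job is handed in, with no verdict returned: I pressed bar, round and square in order, laid the two left clamps in the oblong tray and the one right clamp in the square tray, stood the one bottle upright on the mat, then pressed bar again; the cross key was not pressed and the flask was left standing, though one failed try at raising the bottle jammed and the wrist force read about 49 N (limit 120 N).

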